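Feel and take up the play of a jar roller's wheel

TASK

Check the upright rubber wheel of the jar roller for bearing play: gently rock its top sideways, first towards the motor box until it stops, then away from the motor box until it stops. Then push the take-up slide towards the wheel until the play is just gone and the slide is snug, without forcing anything, and let go. Leave the other things on the bench where they are.

Things in the scene. Friction and masses are not known exactly. Their poses are not given: they have to be found in the camera images.
- roller: The jar roller, a grey machine fixed to the bench. Housing 300 (x) x 160 (y) x 60 mm; origin at the centre of its underside, z up, x from the slide towards the wheel, y towards the motor box (110 x 56 mm, 95 tall, against the +y side). Wheel centre at (20, 0, 105) mm; two fork arms at y = +-42 mm, tops at 116; a black idler roller along y at x = 128 mm, top at 128.
- axle (a point): Centre of the wheel's axle, fixed on the roller, 105 mm above the bench; axle along the roller's y. Axes as the roller's.
- wheel_top (a point): Topmost point of the wheel's tread, mid-width; it leans with the wheel. Wheel: black rubber tyre on an aluminium disc, 120 mm diameter, 20 mm wide (along the roller's y), top 165 mm above the bench when upright. Its sides above the fork (116 mm up) are free to be pushed or straddled. It also spins on its axle, which does not matter.
- rock (a joint): Sideways lean of the wheel about the roller's x axis through the axle, rad: 0 upright, positive = top towards the motor box (+y). Light drag (about 1 N at the top), stays where left. The play is unknown: it ends between 0.05 and 0.22 rad either side, where the push rises at once. Feel the stop for 0.3 s or more with about 5 to 12 N at the wheel's top; over some 15 N is forcing it.
- slide (a joint): Travel of the take-up slide along the roller's +x (towards the wheel), m, 0 to 0.036; starts at 0 to 0.006. It drags with about 6 N and stays where left. Its hidden 40-degree vee closes on a pin below the axle, from both sides. The snug travel depends on unknown wear, between 0.013 and 0.029; there the push rises: about 11 to 17 N leaves it snug, over some 22 N is forcing it.
- tab_top (a point): Centre of the top of the slide's aluminium tab, 110 mm above the bench. The tab is an upright block 16 mm (x) x 30 mm (y), free from 65 to 110 mm above the bench (the housing's cover is at 60 mm); at slide travel 0 it stands at x = -106 mm, y = 0 on the roller. Push its -x face or pinch it. Axes as the roller's.
- cheek_motor: The vee's cheek on the motor box's side, hidden in the housing, carried by the slide. The pin (50 mm below the axle, fast to the wheel's hub) bears on it when the wheel leans away from the motor box. It must never bear more than 20 N.
- cheek_far: The vee's cheek on the side away from the motor box, hidden likewise. The pin bears on it when the wheel leans towards the motor box. It must never bear more than 20 N.
- stick: Bystander: flat wooden stirring stick, 140 x 18 x 4 mm, lying on the roller's cover beside the slide; origin under its centre, x along it
- cup: Bystander: grey plastic mixing cup, 64 mm across the rim, 75 mm tall; origin under its centre
- bottle: Bystander: white plastic bottle, 58 mm across, 160 mm tall, standing; origin under its centre
- jar: Bystander: amber glass jar, 64 mm across, 85 mm tall, standing; origin under its centre
- brush: Bystander: wooden-handled brush, 200 mm long, lying; origin under its middle, x along it
- spatula: Bystander: wooden-handled steel spatula, 200 mm long, lying; origin under its middle, x along it

How it is judged:
On the way, in this order (a step that is already met when the one before it is completed fails the run):
1. the wheel is rocked towards the motor box until the far cheek alone bears at least 1.5 N (contact force between cheek_far and anything else above 1.5 N and contact force between cheek_motor and anything else below 0.5 N), for 0.2 s.
2. the wheel is rocked away from the motor box until the motor-side cheek alone bears at least 1.5 N (contact force between cheek_motor and anything else above 1.5 N and contact force between cheek_far and anything else below 0.5 N), for 0.2 s.
3. the slide is pushed up until both cheeks bear at least 1.5 N (contact force between each of cheek_motor, cheek_far and anything else above 1.5 N), for 0.2 s.
At the end, for the whole second after the job is handed in: The play is gone: with the slide let go, both cheeks of its vee still bear on the wheel's pin with at least 1 N each, and wheel and slide are at rest (contact force between each of cheek_motor, cheek_far and anything else above 1 N and velocity of joint rock between -0.05 and 0.05 rad/s and velocity of joint slide below 0.005 m/s); the robot touches nothing.
It fails at once if a cheek bears more than 20 N (wheel or slide forced) (contact force between any of cheek_motor, cheek_far and anything else above 20 N).
It fails at once if a bystander (stick, cup, bottle, jar, brush or spatula) is shifted by more than 20 mm (distance of any of stick, cup, bottle, jar, brush, spatula from where it was at the start of the episode above 0.02 m).
It also fails if it takes over 56 s, if anything falls off the work surface, if the arm or the gripper's body presses on something with over 40 N, if the wrist force passes 120 N, or if a joint passes its speed limit or range.

ROBOT

A 6-joint arm with a two-finger parallel gripper is mounted at the origin on the work surface. World frame = base frame: x ahead of the robot, y to its left, z up, the work surface at z = 0. Lengths are in m, angles in rad, forces in N, time in s.
With the tool pointing down it reaches from about 0.325 to 0.85 m from the base axis. Payload 4.4 kg.
Tool frame: the origin (TCP) lies midway between the tips of the shut fingers; the grasp point (between the pads) lies 19 mm behind it; z points along the fingers, y is the direction in which the jaws open and shut (so a half turn about z gives the same grasp; the last joint's range is limited). The gripper opens to 94 mm and grips with 3 to 60 N. Pads are 16 mm wide; open, the fingers measure 119 mm over their backs; the gripper's body (75 mm by 177 mm) begins 78 mm behind the grasp point.
Start: joints at [1.067, 0.207, 1.542, -0, 1.393, -0.15], TCP at [0.199, 0.539, 0.205] pointing down, gripper open.
Joint ranges: [-2.73, 2.73], [-0.86, 2.22], [0.23, 2.46], [-1.11, 4.25], [0.08, 2.63], [-2.82, 2.82]. Speed limits (rad/s): [2.79, 2.79, 3.14, 3.14, 3.14, 3.14].

INTERFACE

Orientations are given as a unit quaternion [w, x, y, z].
In Python, from station import status, eyes, workorder, nets gives the robot as it stands.
- The arm moves only by the tool apply_moves, never from a script. Its argument "moves" is a list of rows, each a list of 7 numbers: the shift along the world's x, y, z in mm, then the turn, a rotation vector about the world's x, y, z in rad, then the closure, from -1 (fully open) to 1 (shut). In form: [[dx, dy, dz, rx, ry, rz, gripper], ...]. A call has 1 to 10 rows; each row is the pose to reach, as a shift and turn from the pose commanded when the call began; what a row does not reach only later rows make up. A row lasts 1/8 s, in which the tool goes at most 62.5 mm and 10.7 degrees, less where a joint would pass 70% of its speed; a pose out of reach is approached as far as the arm can. A call with a gripper value outside its range is refused whole. The fingers move at their own pace and stop on an object; "force" is the grip in N (left out, the last holds). Time passes only in rows, so rows that repeat a pose let the fingers close. It gives the time, the measured TCP pose, the force and the opening at its end, in the units of the state.
- status.read_state(): the state, without advancing time (a new reading comes with each control period).
- eyes.camera(name): name is "scene" or "top" or "wrist"; returns a dict with "img" (480x640x3 uint8, red, green, blue), "depth" (480x640 float32, m along the optical axis (not along the pixel's ray), 0 where there is no reading), "mtx" (3x3 intrinsics, pixels), "extrinsics" (4x4, takes a point from world to camera coordinates); the wrist camera has in their place "T_tool_cam" (4x4, takes a point from camera to tool coordinates, whose origin is the TCP and whose axes are the flange's). Camera axes: x right, y down, z forward; pixel columns grow to the right and rows downward; lengths in m; the calibration is good to about 2 mm. The wrist camera is an equidistant fisheye: a pixel r from the principal point sees the ray r / f radians off the axis. A picture is of the moment at which its call begins: read the wrist's pose just before it.
- workorder.job_done(): hands the job in, once; it reports no verdict.
Trained networks look in a picture, given as the dict that the camera call returned (one of the last four; its "shot" number tells which), for a name from the list of things; names that differ only in an ending like _2 or _b are one class to them, and where a whole thing is asked for, a point or a joint stands for the part that bears it (a point fixed in the world has none). Each returns a list of dicts, best first, with "conf" (0 to 1); they miss things now and then, are a little off and sometimes report something else, mostly with a low value. They report only what shows in the picture. A call takes as long as a camera call.
- nets.masks_of(picture, thing): "mask" (480x640 bool, what is visible of it) and "extent" ([left, top, right, bottom] in pixels, round what is visible of it).
The state is a dict: "clock": time; "qpos": joint angles; "qvel": joint speeds; "joint_torque": joint torques, N m; "tcp_pos": TCP position; "eef_rot": TCP orientation; "contact_force": force on the tool from outside, world axes, zero at the start; "torque": the same for the moment, N m; "finger_gap": finger opening in m.
Only numpy, scipy, OpenCV 4.12 (cv2) and the standard library are available. Lean on these libraries where they do the work, as an engineer would, in place of code of your own. Each camera call takes 0.05 s, during which the arm holds its last target.

## Working session

There is one attempt and no reset: what is moved stays moved. The work goes in short steps, Python scripts to look and compute and a tool call to move; the robot and the scene stay as the last step left them, time stands still between calls to the robot, and variables do not carry over. Pictures are saved under pics/ and viewed, and the job is handed in when it is done.

Besides the shell and the picture viewer there is one more tool, called after "Call:" as a command line: name --pt "numbers of a row" for each row, then --argument value for the rest. apply_moves: Moves the arm, as the interface text tells. Its arguments: {"type":"object","properties":{"moves":{"type":"array"},"force":{"type":"number"}},"required":["moves"]}

```bash
ls; mkdir -p pics; cat > h.py <<'E'
import numpy as np, cv2
from station import status, eyes, workorder, nets
def world(p,mask):
    d=p["depth"];K=p["mtx"];v,u=np.where(mask&(d>0));z=d[v,u]
    c=np.c_[(u-K[0,2])/K[0,0]*z,(v-K[1,2])/K[1,1]*z,z,np.ones(len(z))]
    return (np.linalg.inv(p["extrinsics"])@c.T).T[:,:3]
def save(p,n): cv2.imwrite("pics/"+n+".png",p["img"][:,:,::-1])
E
python3 - <<'E'
from h import *
print(status.read_state())
for n in("scene","top"):
    p=eyes.camera(n);save(p,n+"0")
    for t in("roller","wheel_top","tab_top","stick","cup","bottle","jar","brush","spatula"):
        for m in nets.masks_of(p,t)[:1]:
            w=world(p,m["mask"]);print(n,t,round(m["conf"],2),m["extent"],w.min(0).round(3),w.max(0).round(3),np.median(w,0).round(3))
E
```

```text
pics
{'clock': 0.0, 'qpos': array([ 1.06649935e+00,  2.07404307e-01,  1.54290640e+00,  1.37081236e-06,
        1.39352472e+00, -1.50499938e-01]), 'qvel': array([-0.00029846, -0.00026722, -0.00065791,  0.00031913, -0.00022614,
        0.00032184]), 'joint_torque': array([-6.48176610e-04, -3.70894182e+01, -2.81407928e+01,  6.98308856e-02,
        3.62463109e-02, -1.94121085e-04]), 'tcp_pos': array([0.19883701, 0.5386784 , 0.2043223 ]), 'eef_rot': array([-3.61254315e-04,  1.75977355e-01,  9.84393576e-01, -1.06160185e-03]), 'contact_force': array([ 0.10452428, -0.22311477,  0.39339659]), 'torque': array([0.06060187, 0.03308376, 0.01129508]), 'finger_gap': 0.09391139868229227}
scene roller 0.65 [224.5, 189.3, 358.6, 278.6] [ 0.428 -0.341 -0.   ] [0.756 0.022 0.167] [ 0.628 -0.086  0.062]
scene wheel_top 0.6 [259.0, 186.6, 307.4, 232.7] [ 0.533 -0.151  0.059] [ 0.665 -0.093  0.167] [ 0.614 -0.12   0.119]
scene tab_top 0.6 [253.0, 162.9, 275.9, 214.5] [ 0.549 -0.293  0.025] [ 0.604 -0.248  0.164] [ 0.584 -0.269  0.109]
scene stick 0.44 [306.7, 209.7, 339.5, 216.5] [ 0.441 -0.163  0.058] [ 0
[... 908 characters left out ...]
0.066  0.114] [ 0.491 -0.083  0.071]
top stick 0.96 [385.8, 260.0, 411.5, 316.0] [ 0.44  -0.185  0.052] [ 0.571 -0.115  0.072] [ 0.501 -0.149  0.063]
top cup 0.8 [431.4, 265.7, 461.5, 290.6] [ 0.488 -0.303 -0.003] [ 0.555 -0.224  0.081] [ 0.521 -0.264  0.034]
top bottle 0.56 [439.1, 240.6, 471.5, 270.4] [ 0.545 -0.308 -0.003] [ 0.611 -0.253  0.166] [ 0.57  -0.271  0.108]
top jar 0.91 [299.9, 187.4, 327.8, 222.1] [ 0.676  0.016 -0.002] [0.756 0.079 0.093] [0.7   0.047 0.082]
top brush 0.56 [277.6, 228.4, 316.4, 311.2] [ 0.464  0.04  -0.003] [0.654 0.141 0.028] [0.578 0.085 0.017]
top spatula 0.89 [473.6, 261.2, 506.1, 350.1] [ 0.359 -0.419 -0.009] [ 0.557 -0.321  0.026] [ 0.489 -0.364  0.004]
```

```bash
python3 - <<'E'
import cv2
a=cv2.imread("pics/scene0.png")[140:320,200:440];b=cv2.imread("pics/top0.png")[160:360,260:520]
cv2.imwrite("pics/scene0c.png",cv2.resize(a,(800,600)));cv2.imwrite("pics/top0c.png",cv2.resize(b,(780,600)))
E
```

```text
(no output)
```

View pics/scene0c.png

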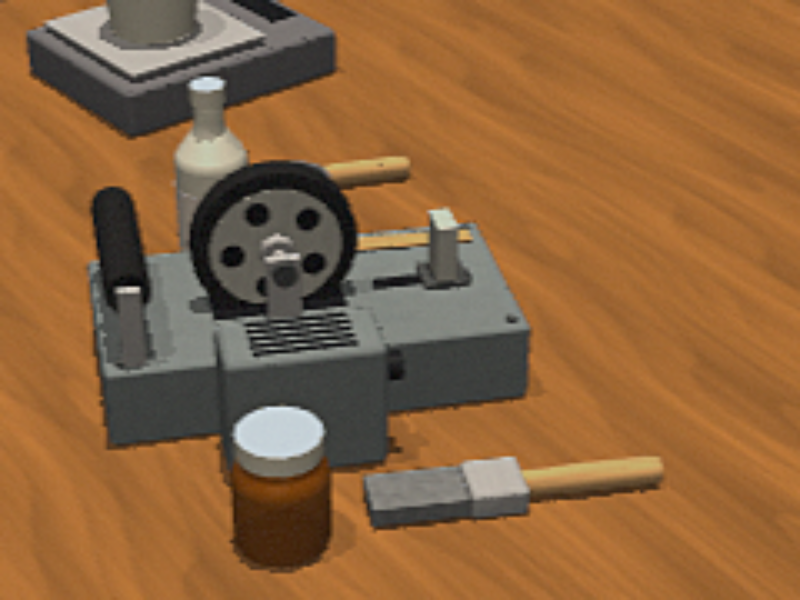

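View pics/top0c.png

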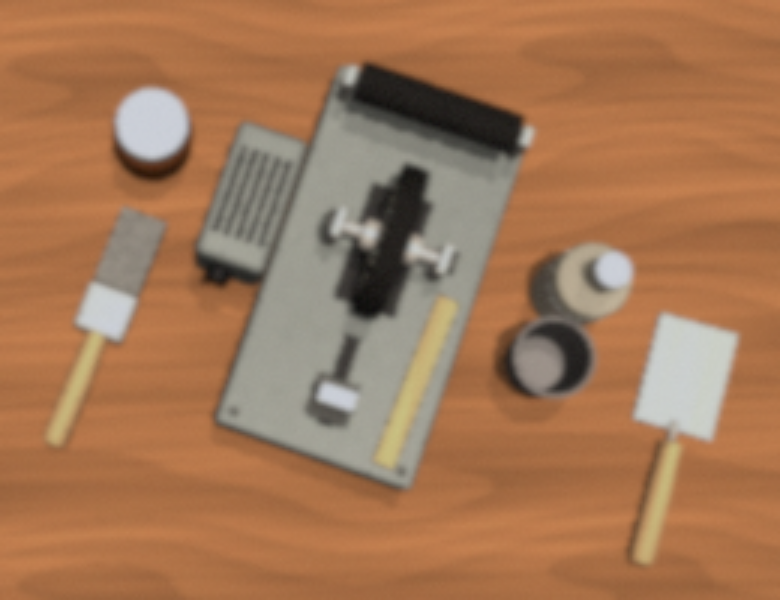

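The scene view shows the wheel at about (280,205), with the tab on the right at (266,215). The top view shows the roller yawed about -18°, the motor box on its left, and the stick on the right of the cover.

```bash
python3 - <<'E'
from h import *
P=[];W=[];T=[]
for n in("top","scene"):
    p=eyes.camera(n)
    full=world(p,np.ones((480,640),bool))
    m=(full[:,2]>.052)&(full[:,2]<.068)&(full[:,0]>.4)&(full[:,0]<.78)&(full[:,1]>-.25)&(full[:,1]<.02)
    a=full[m]
    # keep densest component
    r=cv2.minAreaRect((a[:,:2]*1000).astype(np.float32));print(n,len(a),r)
    w=full[(full[:,2]>.125)&(abs(full[:,0]-.605)<.075)&(abs(full[:,1]+.125)<.04)]
    c=w.mean(0);u,s,v=np.linalg.svd(w[:,:2]-c[:2],full_matrices=False);print("wheel",len(w),c,v[0],np.degrees(np.arctan2(v[0,1],v[0,0])),w.min(0),w.max(0))
    t=full[(full[:,2]>.085)&(full[:,2]<.118)&(abs(full[:,0]-.49)<.03)&(abs(full[:,1]+.083)<.035)]
    print("tab",len(t),t.min(0),t.max(0),t.mean(0), t[t[:,2]>.106].mean(0))
    W.append(w);T.append(t)
np.savez("pc.npz",a=a,w0=W[0],w1=W[1],t0=T[0],t1=T[1])
E
```

```text
top 7003 ((588.6076049804688, -114.94017028808594), (331.78228759765625, 264.2220764160156), 0.8977132439613342)
wheel 494 [ 0.60346577 -0.12650687  0.15271609] [-0.93374231  0.35794594] 159.02589710729563 [ 0.55365413 -0.15762485  0.12566908] [ 0.66084332 -0.10184574  0.16866222]
tab 109 [ 0.4797926  -0.09916608  0.08509339] [ 0.50279443 -0.06871128  0.11491436] [ 0.49149364 -0.08363993  0.10738019] [ 0.49164097 -0.08482989  0.11005198]
scene 2861 ((598.3781127929688, -92.4033203125), (222.76226806640625, 299.3540344238281), 68.75198364257812)
wheel 698 [ 0.61064652 -0.12102851  0.14481793] [ 0.92492436 -0.38015118] -22.343047505834225 [ 0.55719802 -0.15394645  0.12501981] [ 0.66081957 -0.09657218  0.16735275]
tab 115 [ 0.48038898 -0.09554832  0.08506149] [ 0.50391406 -0.06271768  0.11333474] [ 0.49458909 -0.07584441  0.10191051] [ 0.49222631 -0.07853115  0.10963605]
```

```bash
python3 - <<'E'
from h import *
p=eyes.camera("top")
d=p["depth"];full=world(dict(p,depth=np.where(d>0,d,9)),np.ones((480,640),bool)).reshape(480,640,3)
z=full[...,2]
m=((z>.05)&(z<.07)&(full[...,0]>.4)&(full[...,0]<.78)&(full[...,1]>-.26)&(full[...,1]<.03)).astype(np.uint8)
m=cv2.morphologyEx(m,cv2.MORPH_OPEN,np.ones((4,4)))
n,l,s,c=cv2.connectedComponentsWithStats(m);i=1+s[1:,4].argmax();m=(l==i)
a=full[m];print(len(a),cv2.minAreaRect((a[:,:2]*1000).astype(np.float32)))
# rect fit by raster: model grid at 0.06 cover; maximize agreement
from scipy.optimize import minimize
h=cv2.convexHull((a[:,:2]*1000).astype(np.float32))[:,0];
area=cv2.contourArea(h)
def f(q):
    B=cv2.boxPoints(((q[0],q[1]),(300,160),q[2])).astype(np.float32)
    A,_=cv2.intersectConvexConvex(B,h);return -A/(area+48000-A)
r=min((minimize(f,[598,-115,y],method="Nelder-Mead",options=dict(initial_simplex=[[598,-115,y],[608,-115,y],[598,-105,y],[598,-115,y+5]])) for y in(-15,-18,-22)),key=lambda r:r.fun)
print(r.x,r.fun)
x0,y0,yw=r.x;R=np.array([[np.cos(np.radians(yw)),-np.sin(np.radians(yw))],[np.sin(np.radians(yw)),np.cos(np.radians(yw))]])
for q in([20,0],[-106,0],[-100,0]):print(q,R@q+[x0,y0])
k=np.load("pc.npz")
for n in k: 
    b=(k[n][:,:2]*1000-[x0,y0])@R;print(n,np.percentile(b,[2,50,98],axis=0).round(1).tolist())
cv2.imwrite("pics/m.png",cv2.resize((m*255).astype(np.uint8)[160:360,260:520],(780,600)))
save(p,"t1")
E
```

```text
6920 ((1200.6495361328125, -907.6256103515625), (1024.434814453125, 2112.9189453125), 63.16947555541992)
[ 620.67470065 -208.66044382  -10.09902219] -0.026621858072389343
[20, 0] [ 640.3648241  -212.16744231]
[-106, 0] [ 516.31704635 -190.07335182]
[-100, 0] [ 522.22408338 -191.12545137]
a [[-191.4, 2.4], [-70.3, 110.0], [102.2, 217.8]]
w0 [[-80.0, 61.0], [-32.5, 77.9], [23.8, 93.0]]
w1 [[-76.0, 65.9], [-24.7, 85.5], [22.1, 96.9]]
t0 [[-158.2, 85.7], [-149.2, 100.4], [-140.0, 114.7]]
t1 [[-158.4, 90.2], [-146.7, 112.7], [-139.8, 120.1]]
```

View pics/m.png

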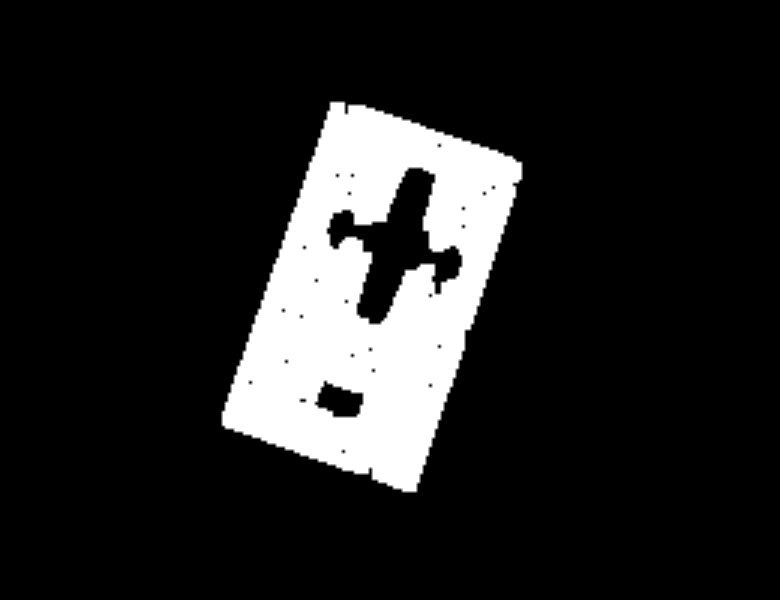

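```bash
python3 - <<'E'
from h import *
p=eyes.camera("top")
d=p["depth"];full=world(dict(p,depth=np.where(d>0,d,9)),np.ones((480,640),bool)).reshape(480,640,3)
z=full[...,2]
m=((z>.05)&(z<.07)&(full[...,0]>.4)&(full[...,0]<.78)&(full[...,1]>-.26)&(full[...,1]<.03)).astype(np.uint8)
o=cv2.morphologyEx(m,cv2.MORPH_OPEN,np.ones((3,3),np.uint8))
n,l,s,c=cv2.connectedComponentsWithStats(o);i=1+s[1:,4].argmax();m=(l==i)&(m>0)
a=full[m];a=a[a[:,2]<.07][:,:2]*1000
best=None
for yw in np.arange(-25,-12,.25):
    t=np.radians(yw);R=np.array([[np.cos(t),-np.sin(t)],[np.sin(t),np.cos(t)]]);b=a@R
    # width profile: edges per x-bin
    bins=np.arange(b[:,0].min()+15,b[:,0].max()-60,8)
    e=np.array([[b[(b[:,0]>=q)&(b[:,0]<q+8),1].min(),b[(b[:,0]>=q)&(b[:,0]<q+8),1].max()] for q in bins])
    sc=e.std(0)
    if best is None or sc.sum()<best[0]: best=(sc.sum(),yw,np.median(e,0),sc)
print(best)
yw=best[1];t=np.radians(yw);R=np.array([[np.cos(t),-np.sin(t)],[np.sin(t),np.cos(t)]]);b=a@R
bins=np.arange(best[2][0]+10,best[2][1]-10,8)
near=np.median([b[(b[:,1]>=q)&(b[:,1]<q+8),0].min() for q in bins]);print("near",near)
o=np.array([near+150-1,best[2].mean()]);O=R@o
print("origin",O,yw)
for q in([20,0],[-106,0]):print(q,R@q+O)
k=np.load("pc.npz")
for n in list(k)[1:]: 
    b=(k[n][:,:2]*1000-O)@R;print(n,np.percentile(b,[2,50,98],axis=0).round(1).tolist())
    zz=k[n][:,2]; 
    if n[0]=="w":
        print(" top band y",[ (lo,np.percentile(b[(zz>lo)&(zz<lo+.01),1],[5,50,95]).round(1).tolist()) for lo in(.125,.135,.145,.155)])
    else: print(" top", np.percentile(b[zz>.106],[3,97],axis=0).round(1).tolist())
np.savez("pose.npz",O=O,yw=yw)
E
```

```text
(np.float64(0.6811098412188387), np.float64(-21.25), array([ 19.81360648, 178.96738114]), array([0.44679009, 0.23431975]))
near 443.4927527385338
origin [ 588.23080365 -122.10918864] -21.25
[20, 0] [ 606.87096103 -129.3579494 ]
[-106, 0] [489.4379695  -83.69075658]
w0 [[-33.0, -9.1], [14.1, 1.5], [72.3, 10.9]]
 top band y [(0.125, [-9.4, 3.6, 10.9]), (0.135, [-7.5, 3.2, 10.9]), (0.145, [-8.6, 1.1, 10.4]), (0.155, [-8.3, 1.1, 9.6])]
w1 [[-30.9, -5.8], [20.7, 10.5], [69.9, 15.5]]
 top band y [(0.125, [5.9, 11.4, 15.3]), (0.135, [-0.7, 11.1, 15.3]), (0.145, [1.5, 10.6, 14.3]), (0.155, [-6.9, 7.8, 14.0])]
t0 [[-111.3, -13.9], [-104.3, 1.0], [-96.0, 15.1]]
 top [[-111.1, -13.3], [-96.1, 13.9]]
t1 [[-113.0, -9.7], [-103.0, 13.1], [-97.1, 20.1]]
 top [[-112.8, -10.4], [-98.0, 20.1]]
```

```bash
cat >> h.py <<'E'
from scipy.spatial.transform import Rotation as Ro
def st():
    s=status.read_state();k=np.load("pose.npz");t=np.radians(float(k["yw"]));R=np.array([[np.cos(t),-np.sin(t),0],[np.sin(t),np.cos(t),0],[0,0,1]])
    w,x,y,z=s["eef_rot"];M=Ro.from_quat([x,y,z,w]).as_matrix()
    p=s["tcp_pos"]*1000;l=R.T@(p-np.r_[k["O"],0]);f=s["contact_force"]
    print("t",round(s["clock"],3),"tcp",p.round(1),"loc",l.round(1),"Floc",(R.T@f).round(2),"gap",round(s["finger_gap"]*1000,1),"toolx",M[:,0].round(3),"tooly",M[:,1].round(3),"z",M[:,2].round(3))
    return s,R,M,k["O"]
E
python3 - <<'E'
from h import *
s,R,M,O=st()
yl=R[:,1]
for sg in(1,-1):
    a=np.arctan2(sg*yl[1],sg*yl[0])-np.arctan2(M[1,1],M[0,1]);print((a+np.pi)%(2*np.pi)-np.pi)
print(R@[20,0,0]+np.r_[O,0]-s["tcp_pos"]*1000, R[:2,0],R[:2,1], s["qpos"][5])
E
```

```text
t 1.2 tcp [199.2 539.4 205.5] loc [-602.3  475.5  205.5] Floc [-0.02 -0.51  0.11] gap 93.4 toolx [-0.938  0.346 -0.   ] tooly [0.346 0.938 0.   ] z [ 0.  0. -1.]
-0.017089077777441286
3.1245035758123514
[ 407.64155929 -668.74059759 -205.4606987 ] [ 0.93200787 -0.36243804] [0.36243804 0.93200787] -0.1504987484713457
```

Call:
apply_moves --pt "40 -60 50 0 0 -0.017 -1" --pt "80 -120 50 0 0 -0.017 -1" --pt "115 -175 50 0 0 -0.017 -1" --pt "150 -230 50 0 0 -0.017 -1" --pt "185 -285 50 0 0 -0.017 -1" --pt "215 -335 50 0 0 -0.017 -1" --pt "248 -390 50 0 0 -0.017 -1" --pt "280 -445 50 0 0 -0.017 -1" --pt "310 -500 50 0 0 -0.017 -1" --pt "345 -555 50 0 0 -0.017 -1" --force 40

```text
clock: 2.45
tcp_pos: [0.5239, 0.0171, 0.2558]
eef_rot: [0.0, 0.185, 0.983, 0.0]
contact_force: [0.4, 0.2, 0.1]
finger_gap: 0.0939
```

```bash
python3 - <<'E'
from h import *
s,R,M,O=st()
print(R@[20,0,0]+np.r_[O,0]-s["tcp_pos"]*1000,s["qpos"])
E
```

```text
t 2.45 tcp [523.9  17.1 255.8] loc [-110.4  106.5  255.8] Floc [0.31 0.35 0.13] gap 93.9 toolx [-0.932  0.363 -0.001] tooly [0.363 0.932 0.001] z [ 0.001  0.    -1.   ]
[  82.93799047 -146.49347917 -255.7571618 ] [-1.32725180e-01  6.11794620e-02  1.60091385e+00  3.52345204e-04
  1.47862818e+00 -1.33237093e+00]
```

Call:
apply_moves --pt "35 -55 0 0 0 0 -1" --pt "63 -113 0 0 0 0 -1" --pt "63 -113 0 0 0 0 -1" --pt "63 -113 -30 0 0 0 -1" --pt "63 -113 -60 0 0 0 -1" --pt "63 -113 -60 0 0 0 -1" --pt "63 -113 -60 0 0 0 -1"

```text
clock: 3.32
tcp_pos: [0.5866, -0.0934, 0.1967]
eef_rot: [0.001, 0.184, 0.983, -0.0]
contact_force: [0.3, 0.4, 1.0]
finger_gap: 0.0942
```

```bash
python3 - <<'E'
from h import *
s,R,M,O=st()
p=eyes.camera("wrist");save(p,"w1")
E
```

```text
t 3.325 tcp [586.6 -93.4 196.7] loc [-11.9  26.2 196.7] Floc [0.09 0.45 1.03] gap 94.2 toolx [-0.932  0.362 -0.002] tooly [0.362 0.932 0.   ] z [ 0.002 -0.    -1.   ]
```

View pics/w1.png

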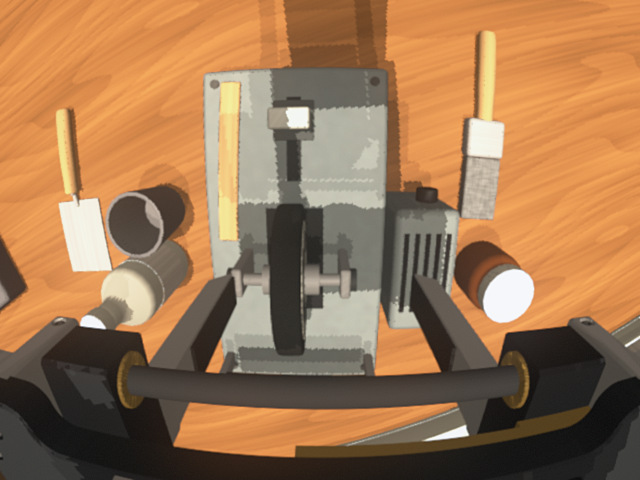

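The wrist view shows the wheel between the fingers, nearer the left one at (232,285). It runs upright at about (290,280), and I still have to shift about 26 mm towards -y.

Call:
apply_moves --pt "20 -36 0 0 0 0 -1" --pt "20 -36 0 0 0 0 -1" --pt "20 -36 -25 0 0 0 -1" --pt "20 -36 -48 0 0 0 -1" --pt "20 -36 -48 0 0 0 -1" --pt "20 -36 -48 0 0 0 -1"

```text
clock: 4.12
tcp_pos: [0.6069, -0.1298, 0.1491]
eef_rot: [0.001, 0.184, 0.983, -0.0]
contact_force: [0.1, -0.6, -0.1]
finger_gap: 0.0945
```

```bash
python3 - <<'E'
from h import *
s,R,M,O=st()
p=eyes.camera("wrist");save(p,"w2")
E
```

```text
t 4.125 tcp [ 606.9 -129.8  149.1] loc [ 20.2  -0.4 149.1] Floc [ 0.3  -0.51 -0.14] gap 94.5 toolx [-0.932  0.362 -0.002] tooly [0.362 0.932 0.   ] z [ 0.002 -0.001 -1.   ]
```

View pics/w2.png

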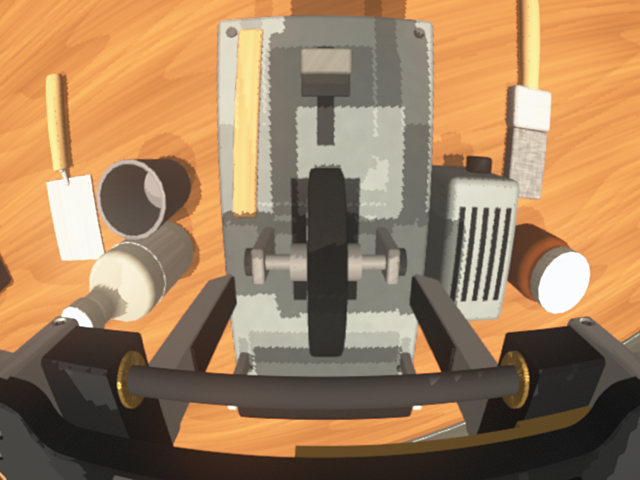

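Call:
apply_moves --pt "4 10 0 0 0 0 -1" --pt "8 20 0 0 0 0 -1" --pt "11 28 0 0 0 0 -1" --pt "12 31 0 0 0 0 -1" --pt "12 31 0 0 0 0 -1" --pt "12 31 0 0 0 0 -1"

```text
clock: 4.92
tcp_pos: [0.618, -0.0991, 0.1473]
eef_rot: [-0.0, 0.184, 0.983, -0.0]
contact_force: [-0.5, 0.2, 0.1]
finger_gap: 0.094
```

```bash
python3 -c "
from h import *
st()"
```

```text
t 4.925 tcp [618.  -99.1 147.3] loc [ 19.4  32.2 147.3] Floc [-0.51  0.01  0.15] gap 94.0 toolx [-0.932  0.363  0.   ] tooly [ 0.363  0.932 -0.   ] z [-0. -0. -1.]
```

Call:
apply_moves --pt "0.36 0.93 0 0 0 0 -1" --pt "0.72 1.86 0 0 0 0 -1" --pt "1.08 2.8 0 0 0 0 -1"

```text
clock: 5.3
tcp_pos: [0.6192, -0.0962, 0.1474]
eef_rot: [-0.0, 0.184, 0.983, 0.0]
contact_force: [0.4, -0.5, 0.3]
finger_gap: 0.0939
```

```bash
python3 -c "
from h import *
st()"
```

```text
t 5.3 tcp [619.2 -96.2 147.4] loc [ 19.4  35.4 147.4] Floc [ 0.57 -0.29  0.27] gap 93.9 toolx [-0.932  0.363  0.   ] tooly [0.363 0.932 0.   ] z [-0.  0. -1.]
```

Call:
apply_moves --pt "0.3 0.8 0 0 0 0 -1" --pt "0.54 1.4 0 0 0 0 -1" --pt "0.72 1.86 0 0 0 0 -1"

```text
clock: 5.68
tcp_pos: [0.6199, -0.0942, 0.1474]
eef_rot: [-0.0, 0.184, 0.983, -0.0]
contact_force: [-0.2, -0.5, 0.1]
finger_gap: 0.0942
```

```bash
python3 -c "
from h import *
st()"
```

```text
t 5.675 tcp [619.9 -94.2 147.4] loc [ 19.4  37.5 147.4] Floc [ 0.01 -0.49  0.1 ] gap 94.2 toolx [-0.932  0.362  0.   ] tooly [ 0.362  0.932 -0.   ] z [-0. -0. -1.]
```

Call:
apply_moves --pt "0.2 0.5 0 0 0 0 -1" --pt "0.36 0.93 0 0 0 0 -1" --pt "0.54 1.4 0 0 0 0 -1"

```text
clock: 6.05
tcp_pos: [0.6204, -0.0931, 0.1475]
eef_rot: [-0.0, 0.184, 0.983, -0.0]
contact_force: [-0.5, -0.6, 0.3]
finger_gap: 0.094
```

```bash
python3 -c "
from h import *
st()"
```

```text
t 6.05 tcp [620.4 -93.1 147.5] loc [ 19.4  38.7 147.5] Floc [-0.28 -0.7   0.26] gap 94.0 toolx [-0.932  0.362 -0.   ] tooly [ 0.362  0.932 -0.001] z [-0.    -0.001 -1.   ]
```

Call:
apply_moves --pt "0.2 0.5 0 0 0 0 -1" --pt "0.36 0.93 0 0 0 0 -1" --pt "0.54 1.4 0 0 0 0 -1"

```text
clock: 6.42
tcp_pos: [0.621, -0.0917, 0.1477]
eef_rot: [0.0, 0.184, 0.983, -0.0]
contact_force: [-0.6, -1.6, 0.7]
finger_gap: 0.0935
```

Call:
apply_moves --pt "0.2 0.5 0 0 0 0 -1" --pt "0.36 0.93 0 0 0 0 -1"

```text
clock: 6.68
tcp_pos: [0.6215, -0.0906, 0.1476]
eef_rot: [0.0, 0.184, 0.983, -0.0]
contact_force: [-0.6, -1.6, 1.3]
finger_gap: 0.0936
```

```bash
python3 -c "
from h import *
st()"
```

```text
t 6.675 tcp [621.5 -90.6 147.6] loc [ 19.6  41.4 147.6] Floc [ 0.05 -1.69  1.3 ] gap 93.6 toolx [-0.932  0.362 -0.   ] tooly [ 0.362  0.932 -0.   ] z [ 0. -0. -1.]
```

Contact, with drag of about 1.6 N. I'll continue in 1 mm steps, one call at a time.

Call:
apply_moves --pt "0.2 0.5 0 0 0 0 -1" --pt "0.36 0.93 0 0 0 0 -1"

```text
clock: 6.92
tcp_pos: [0.6219, -0.0897, 0.1476]
eef_rot: [0.0, 0.184, 0.983, -0.0]
contact_force: [-1.3, -2.3, 1.9]
finger_gap: 0.0943
```

Call:
apply_moves --pt "0.2 0.5 0 0 0 0 -1" --pt "0.36 0.93 0 0 0 0 -1"

```text
clock: 7.18
tcp_pos: [0.622, -0.0893, 0.1476]
eef_rot: [0.0, 0.184, 0.983, -0.001]
contact_force: [-2.4, -3.5, 1.5]
finger_gap: 0.094
```

```bash
python3 -c "
from h import *
st()"
```

```text
t 7.175 tcp [622.  -89.3 147.6] loc [ 19.6  42.8 147.6] Floc [-0.94 -4.08  1.51] gap 94.0 toolx [-0.932  0.362 -0.   ] tooly [ 0.362  0.932 -0.001] z [-0.    -0.001 -1.   ]
```

Call:
apply_moves --pt "0.15 0.4 0 0 0 0 -1" --pt "0.25 0.65 0 0 0 0 -1"

```text
clock: 7.42
tcp_pos: [0.6221, -0.089, 0.1476]
eef_rot: [-0.0, 0.184, 0.983, -0.001]
contact_force: [-1.1, -4.8, 0.8]
finger_gap: 0.0941
```

```bash
python3 -c "
from h import *
st()"
```

```text
t 7.425 tcp [622.1 -89.  147.6] loc [ 19.6  43.1 147.6] Floc [ 0.71 -4.87  0.84] gap 94.1 toolx [-0.932  0.363 -0.   ] tooly [ 0.363  0.932 -0.002] z [-0.    -0.002 -1.   ]
```

Call:
apply_moves --pt "0.15 0.4 0 0 0 0 -1" --pt "0.3 0.75 0 0 0 0 -1" --pt "0.3 0.75 0 0 0 0 -1" --pt "0.3 0.75 0 0 0 0 -1"

```text
clock: 7.92
tcp_pos: [0.6222, -0.0889, 0.1475]
eef_rot: [-0.0, 0.185, 0.983, -0.001]
contact_force: [-2.6, -6.3, 1.8]
finger_gap: 0.0938
```

```bash
python3 -c "
from h import *
st()"
```

```text
t 7.925 tcp [622.2 -88.9 147.5] loc [ 19.6  43.3 147.5] Floc [-0.15 -6.87  1.83] gap 93.8 toolx [-0.932  0.363 -0.   ] tooly [ 0.363  0.932 -0.003] z [-0.001 -0.003 -1.   ]
```

Call:
apply_moves --pt "0.15 0.4 0 0 0 0 -1" --pt "0.15 0.4 0 0 0 0 -1" --pt "0.15 0.4 0 0 0 0 -1" --pt "0.15 0.4 0 0 0 0 -1"

```text
clock: 8.43
tcp_pos: [0.6222, -0.0887, 0.1475]
eef_rot: [-0.0, 0.185, 0.983, -0.002]
contact_force: [-2.6, -6.7, 2.5]
finger_gap: 0.0942
```

```bash
python3 -c "
from h import *
st()"
```

```text
t 8.425 tcp [622.2 -88.7 147.5] loc [ 19.6  43.4 147.5] Floc [ 0.02 -7.14  2.52] gap 94.2 toolx [-0.932  0.363 -0.   ] tooly [ 0.363  0.932 -0.003] z [-0.001 -0.003 -1.   ]
```

Call:
apply_moves --pt "-4 -10 0 0 0 0 -1" --pt "-9 -24 0 0 0 0 -1" --pt "-15 -38 0 0 0 0 -1" --pt "-21 -53 0 0 0 0 -1" --pt "-24 -62 0 0 0 0 -1" --pt "-24 -62 0 0 0 0 -1" --pt "-24 -62 0 0 0 0 -1"

```text
clock: 9.3
tcp_pos: [0.5989, -0.1487, 0.1475]
eef_rot: [0.0, 0.184, 0.983, 0.0]
contact_force: [0.2, 0.5, 0.5]
finger_gap: 0.094
```

```bash
python3 -c "
from h import *
st()"
```

```text
t 9.3 tcp [ 598.9 -148.7  147.5] loc [ 19.5 -20.9 147.5] Floc [-0.03  0.5   0.52] gap 94.0 toolx [-0.932  0.362 -0.   ] tooly [0.362 0.932 0.   ] z [ 0.  0. -1.]
```

Call:
apply_moves --pt "-0.5 -1.2 0 0 0 0 -1" --pt "-0.9 -2.4 0 0 0 0 -1" --pt "-1.4 -3.6 0 0 0 0 -1" --pt "-1.9 -4.8 0 0 0 0 -1"

```text
clock: 9.8
tcp_pos: [0.5969, -0.1536, 0.1474]
eef_rot: [-0.0, 0.184, 0.983, 0.0]
contact_force: [0.2, -0.0, 0.5]
finger_gap: 0.0937
```

```bash
python3 -c "
from h import *
st()"
```

```text
t 9.8 tcp [ 596.9 -153.6  147.4] loc [ 19.5 -26.3 147.4] Floc [0.17 0.01 0.46] gap 93.7 toolx [-0.932  0.362  0.   ] tooly [0.362 0.932 0.   ] z [-0.  0. -1.]
```

Call:
apply_moves --pt "-0.4 -1.2 0 0 0 0 -1" --pt "-0.9 -2.3 0 0 0 0 -1" --pt "-1.3 -3.5 0 0 0 0 -1" --pt "-1.8 -4.7 0 0 0 0 -1" --pt "-2.2 -5.8 0 0 0 0 -1" --pt "-2.7 -7 0 0 0 0 -1" --pt "-3.2 -8.2 0 0 0 0 -1" --pt "-3.6 -9.3 0 0 0 0 -1"

```text
clock: 10.8
tcp_pos: [0.5933, -0.163, 0.1475]
eef_rot: [0.0, 0.184, 0.983, 0.0]
contact_force: [0.6, 0.7, 1.8]
finger_gap: 0.094
```

```bash
python3 -c "
from h import *
st()"
```

```text
t 10.8 tcp [ 593.3 -163.   147.5] loc [ 19.6 -36.2 147.5] Floc [0.29 0.88 1.75] gap 94.0 toolx [-0.932  0.362 -0.   ] tooly [0.362 0.932 0.   ] z [ 0.  0. -1.]
```

Call:
apply_moves --pt "-0.3 -0.8 0 0 0 0 -1" --pt "-0.54 -1.4 0 0 0 0 -1"

```text
clock: 11.05
tcp_pos: [0.5928, -0.1643, 0.1475]
eef_rot: [0.0, 0.184, 0.983, 0.0]
contact_force: [1.0, 1.7, 1.7]
finger_gap: 0.0939
```

```bash
python3 -c "
from h import *
st()"
```

```text
t 11.05 tcp [ 592.8 -164.3  147.5] loc [ 19.6 -37.7 147.5] Floc [0.3  1.89 1.67] gap 93.9 toolx [-0.932  0.362 -0.   ] tooly [0.362 0.932 0.   ] z [ 0.  0. -1.]
```

Call:
apply_moves --pt "-0.2 -0.5 0 0 0 0 -1" --pt "-0.36 -0.93 0 0 0 0 -1"

```text
clock: 11.3
tcp_pos: [0.5924, -0.1653, 0.1475]
eef_rot: [0.0, 0.184, 0.983, 0.0]
contact_force: [0.5, 2.1, 0.9]
finger_gap: 0.094
```

Call:
apply_moves --pt "-0.2 -0.5 0 0 0 0 -1" --pt "-0.36 -0.93 0 0 0 0 -1"

```text
clock: 11.55
tcp_pos: [0.592, -0.1663, 0.1475]
eef_rot: [0.0, 0.184, 0.983, -0.0]
contact_force: [1.0, 1.0, 0.8]
finger_gap: 0.0941
```

```bash
python3 -c "
from h import *
st()"
```

```text
t 11.55 tcp [ 592.  -166.3  147.5] loc [ 19.5 -39.8 147.5] Floc [0.54 1.31 0.8 ] gap 94.1 toolx [-0.932  0.362 -0.   ] tooly [ 0.362  0.932 -0.   ] z [ 0. -0. -1.]
```

Call:
apply_moves --pt "-0.2 -0.5 0 0 0 0 -1" --pt "-0.36 -0.93 0 0 0 0 -1"

```text
clock: 11.8
tcp_pos: [0.5918, -0.1667, 0.1475]
eef_rot: [0.0, 0.184, 0.983, 0.0]
contact_force: [1.6, 2.6, 0.9]
finger_gap: 0.0937
```

Call:
apply_moves --pt "-0.2 -0.5 0 0 0 0 -1" --pt "-0.36 -0.93 0 0 0 0 -1"

```text
clock: 12.05
tcp_pos: [0.5917, -0.1671, 0.1475]
eef_rot: [0.0, 0.184, 0.983, 0.001]
contact_force: [2.0, 4.9, 1.4]
finger_gap: 0.0945
```

```bash
python3 -c "
from h import *
st()"
```

```text
t 12.05 tcp [ 591.7 -167.1  147.5] loc [ 19.5 -40.7 147.5] Floc [0.12 5.28 1.37] gap 94.5 toolx [-0.932  0.362 -0.   ] tooly [0.362 0.932 0.002] z [ 0.001  0.002 -1.   ]
```

Call:
apply_moves --pt "-0.15 -0.4 0 0 0 0 -1" --pt "-0.26 -0.7 0 0 0 0 -1" --pt "-0.26 -0.7 0 0 0 0 -1"

```text
clock: 12.42
tcp_pos: [0.5917, -0.1673, 0.1475]
eef_rot: [0.0, 0.184, 0.983, 0.001]
contact_force: [2.1, 5.6, 1.7]
finger_gap: 0.0942
```

```bash
python3 -c "
from h import *
st()"
```

```text
t 12.425 tcp [ 591.7 -167.3  147.5] loc [ 19.6 -40.8 147.5] Floc [-0.04  6.04  1.7 ] gap 94.2 toolx [-0.932  0.362 -0.   ] tooly [0.362 0.932 0.003] z [ 0.001  0.003 -1.   ]
```

Call:
apply_moves --pt "-0.15 -0.4 0 0 0 0 -1" --pt "-0.2 -0.5 0 0 0 0 -1" --pt "-0.2 -0.5 0 0 0 0 -1" --pt "-0.2 -0.5 0 0 0 0 -1"

```text
clock: 12.92
tcp_pos: [0.5916, -0.1674, 0.1475]
eef_rot: [0.0, 0.184, 0.983, 0.002]
contact_force: [3.3, 6.4, 1.2]
finger_gap: 0.094
```

```bash
python3 -c "
from h import *
st()"
```

```text
t 12.925 tcp [ 591.6 -167.4  147.5] loc [ 19.6 -41.  147.5] Floc [0.73 7.15 1.16] gap 94.0 toolx [-0.932  0.362 -0.   ] tooly [0.362 0.932 0.004] z [ 0.002  0.003 -1.   ]
```

Both stops have been felt. I'll withdraw and go to the tab's -x side with shut fingers.

Call:
apply_moves --pt "8 19 0 0 0 0 -1" --pt "15 38 0 0 0 0 -1" --pt "15 38 0 0 0 0 -1" --pt "15 38 20 0 0 0 -1" --pt "15 38 42 0 0 0 -1" --pt "15 38 42 0 0 0 -1" --pt "-20 52 42 0 0 0 -1" --pt "-60 67 42 0 0 0 0" --pt "-100 83 42 0 0 0 1" --pt "-131 95 42 0 0 0 1" --force 20

```text
clock: 14.18
tcp_pos: [0.4578, -0.074, 0.1889]
eef_rot: [-0.001, 0.185, 0.983, -0.0]
contact_force: [-0.6, 0.4, 0.6]
finger_gap: 0.0674
```

Call:
apply_moves --pt "0 0 0 0 0 0 1" --pt "0 0 0 0 0 0 1" --pt "0 0 0 0 0 0 1" --pt "0 0 0 0 0 0 1"

```text
clock: 14.68
tcp_pos: [0.4605, -0.0747, 0.1894]
eef_rot: [-0.0, 0.184, 0.983, -0.0]
contact_force: [0.2, 0.1, 0.6]
finger_gap: 0.0276
```

```bash
python3 - <<'E'
from h import *
st()
p=eyes.camera("wrist");save(p,"w3")
E
```

```text
t 14.675 tcp [460.5 -74.7 189.4] loc [-136.2   -2.1  189.4] Floc [0.12 0.11 0.65] gap 27.6 toolx [-0.932  0.363  0.   ] tooly [ 0.363  0.932 -0.   ] z [-0. -0. -1.]
```

View pics/w3.png

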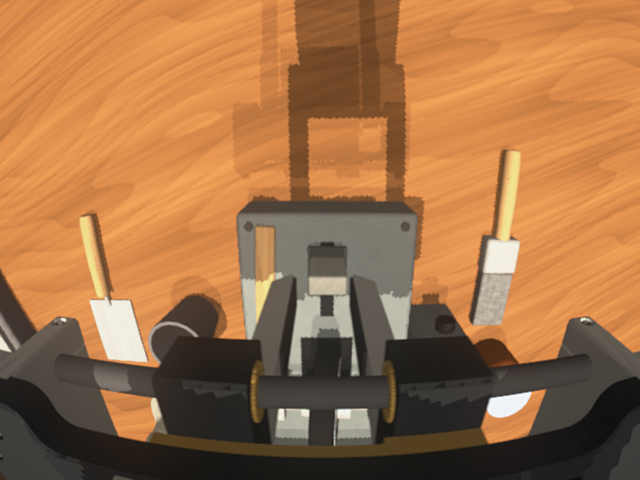

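```bash
python3 - <<'E'
from h import *
s,R,M,O=st()
p=eyes.camera("wrist");T=p["T_tool_cam"];K=p["mtx"];print(T.round(3))
def proj(l):
    w=R@np.array(l)+np.r_[O,0]; t=M.T@(w/1000-s["tcp_pos"]);c=np.linalg.inv(T)@np.r_[t,1]
    rr=np.hypot(c[0],c[1]);a=np.arctan2(rr,c[2]);return (K[0,2]+K[0,0]*a*c[0]/rr,K[1,2]+K[1,1]*a*c[1]/rr)
for l in([-112,-15,110],[-112,15,110],[-96,-15,110],[-96,15,110],[-136,0,85],[-136,0,110],[-150,-80,60],[-150,80,60]):print(l,np.round(proj(l),1))
E
```

```text
t 14.725 tcp [460.4 -74.6 189.3] loc [-136.4   -2.1  189.3] Floc [-0.09 -0.64 -0.05] gap 23.1 toolx [-0.932  0.363  0.   ] tooly [ 0.363  0.932 -0.   ] z [-0.  0. -1.]
[[-0.001 -0.96  -0.278  0.082]
 [ 1.    -0.001 -0.001  0.001]
 [ 0.001 -0.278  0.96  -0.179]
 [ 0.     0.     0.     1.   ]]
[-112, -15, 110] [304.2 277.9]
[-112, 15, 110] [344.1 277.8]
[-96, -15, 110] [304.6 297.1]
[-96, 15, 110] [343.7 297. ]
[-136, 0, 85] [324.1 237.9]
[-136, 0, 110] [324.2 247.5]
[-150, -80, 60] [231.8 214.4]
[-150, 80, 60] [416.1 214.3]
```

Call:
apply_moves --pt "1 3 -30 0 0 0 1" --pt "1 3 -60 0 0 0 1" --pt "1 3 -90 0 0 0 1" --pt "1 3 -102 0 0 0 1" --pt "1 3 -102 0 0 0 1" --pt "1 3 -102 0 0 0 1"

```text
clock: 15.52
tcp_pos: [0.462, -0.0717, 0.0886]
eef_rot: [0.001, 0.184, 0.983, -0.0]
contact_force: [-0.1, -0.7, 0.3]
finger_gap: 0.0004
```

```bash
python3 - <<'E'
from h import *
st()
p=eyes.camera("wrist");save(p,"w4")
E
```

```text
t 15.525 tcp [462.  -71.7  88.6] loc [-135.9    1.2   88.6] Floc [ 0.18 -0.73  0.3 ] gap 0.4 toolx [-0.932  0.362 -0.002] tooly [0.362 0.932 0.   ] z [ 0.002 -0.001 -1.   ]
```

View pics/w4.png

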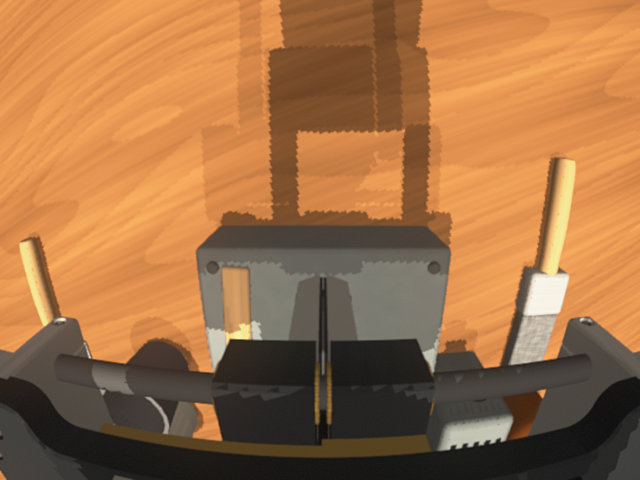

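Call:
apply_moves --pt "4 -1.5 0 0 0 0 1" --pt "7 -2.7 0 0 0 0 1" --pt "9.3 -3.6 0 0 0 0 1" --pt "10.3 -4 0 0 0 0 1" --pt "11.2 -4.35 0 0 0 0 1" --pt "12.1 -4.7 0 0 0 0 1" --pt "13 -5.07 0 0 0 0 1"

```text
clock: 16.45
tcp_pos: [0.4738, -0.0763, 0.0874]
eef_rot: [-0.0, 0.184, 0.983, 0.0]
contact_force: [-1.0, 0.5, 0.1]
finger_gap: 0.0005
```

```bash
python3 -c "
from h import *
st()"
```

```text
t 16.45 tcp [473.8 -76.3  87.4] loc [-123.3    1.2   87.4] Floc [-1.15  0.05  0.14] gap 0.5 toolx [-0.932  0.362  0.   ] tooly [0.362 0.932 0.   ] z [-0.  0. -1.]
```

Call:
apply_moves --pt "0.93 -0.36 0 0 0 0 1" --pt "1.86 -0.72 0 0 0 0 1" --pt "2.8 -1.08 0 0 0 0 1"

```text
clock: 16.82
tcp_pos: [0.4753, -0.0769, 0.0872]
eef_rot: [-0.002, 0.184, 0.983, 0.0]
contact_force: [-5.2, 2.8, 4.6]
finger_gap: 0.0004
```

```bash
python3 -c "
from h import *
st()"
```

```text
t 16.825 tcp [475.3 -76.9  87.2] loc [-121.6    1.2   87.2] Floc [-5.9   0.76  4.6 ] gap 0.4 toolx [-0.932  0.362  0.003] tooly [ 0.362  0.932 -0.   ] z [-0.003  0.001 -1.   ]
```

Call:
apply_moves --pt "0.93 -0.36 0 0 0 0 1" --pt "1.86 -0.72 0 0 0 0 1" --pt "2.8 -1.08 0 0 0 0 1"

```text
clock: 17.2
tcp_pos: [0.4772, -0.0776, 0.0871]
eef_rot: [-0.003, 0.184, 0.983, 0.0]
contact_force: [-6.8, 2.3, 5.4]
finger_gap: 0.0008
```

```bash
python3 -c "
from h import *
st()"
```

```text
t 17.2 tcp [477.2 -77.6  87.1] loc [-119.7    1.2   87.1] Floc [-7.2  -0.36  5.41] gap 0.8 toolx [-0.932  0.362  0.006] tooly [ 0.362  0.932 -0.   ] z [-0.005  0.002 -1.   ]
```

Call:
apply_moves --pt "0.93 -0.36 0 0 0 0 1" --pt "1.86 -0.72 0 0 0 0 1" --pt "2.8 -1.08 0 0 0 0 1" --pt "3.7 -1.44 0 0 0 0 1"

```text
clock: 17.7
tcp_pos: [0.4808, -0.0791, 0.0871]
eef_rot: [-0.003, 0.184, 0.983, 0.0]
contact_force: [-6.0, 1.6, 5.3]
finger_gap: 0.0003
```

```bash
python3 -c "
from h import *
st()"
```

```text
t 17.7 tcp [480.8 -79.1  87.1] loc [-115.7    1.2   87.1] Floc [-6.14 -0.71  5.3 ] gap 0.3 toolx [-0.932  0.362  0.006] tooly [ 0.362  0.932 -0.   ] z [-0.005  0.002 -1.   ]
```

Call:
apply_moves --pt "0.93 -0.36 0 0 0 0 1" --pt "1.86 -0.72 0 0 0 0 1" --pt "2.8 -1.08 0 0 0 0 1" --pt "3.7 -1.44 0 0 0 0 1"

```text
clock: 18.2
tcp_pos: [0.4845, -0.0805, 0.0871]
eef_rot: [-0.003, 0.184, 0.983, 0.0]
contact_force: [-6.8, 3.1, 5.1]
finger_gap: 0.0004
```

```bash
python3 -c "
from h import *
st()"
```

```text
t 18.2 tcp [484.5 -80.5  87.1] loc [-111.7    1.2   87.1] Floc [-7.46  0.47  5.13] gap 0.4 toolx [-0.932  0.362  0.006] tooly [ 0.362  0.932 -0.   ] z [-0.005  0.002 -1.   ]
```

Call:
apply_moves --pt "0.5 -0.2 0 0 0 0 1" --pt "0.93 -0.36 0 0 0 0 1" --pt "1.4 -0.54 0 0 0 0 1"

```text
clock: 18.58
tcp_pos: [0.4859, -0.0811, 0.0871]
eef_rot: [-0.003, 0.184, 0.983, 0.0]
contact_force: [-6.4, 2.2, 6.3]
finger_gap: 0.0005
```

```bash
python3 -c "
from h import *
st()"
```

```text
t 18.575 tcp [485.9 -81.1  87.1] loc [-110.2    1.2   87.1] Floc [-6.77 -0.31  6.27] gap 0.5 toolx [-0.932  0.362  0.005] tooly [ 0.362  0.932 -0.   ] z [-0.005  0.002 -1.   ]
```

Call:
apply_moves --pt "0.4 -0.16 0 0 0 0 1" --pt "0.8 -0.31 0 0 0 0 1" --pt "1.2 -0.47 0 0 0 0 1"

```text
clock: 18.95
tcp_pos: [0.4871, -0.0815, 0.0871]
eef_rot: [-0.003, 0.184, 0.983, 0.0]
contact_force: [-6.8, 1.8, 5.6]
finger_gap: 0.0004
```

Call:
apply_moves --pt "0.4 -0.16 0 0 0 0 1" --pt "0.8 -0.31 0 0 0 0 1" --pt "1.2 -0.47 0 0 0 0 1"

```text
clock: 19.32
tcp_pos: [0.4883, -0.082, 0.0871]
eef_rot: [-0.003, 0.184, 0.983, 0.0]
contact_force: [-6.5, 2.1, 4.9]
finger_gap: 0.0004
```

```bash
python3 -c "
from h import *
st()"
```

```text
t 19.325 tcp [488.3 -82.   87.1] loc [-107.6    1.2   87.1] Floc [-6.86 -0.41  4.91] gap 0.4 toolx [-0.932  0.362  0.006] tooly [ 0.362  0.932 -0.   ] z [-0.005  0.002 -1.   ]
```

Call:
apply_moves --pt "0.4 -0.16 0 0 0 0 1" --pt "0.8 -0.31 0 0 0 0 1" --pt "1.2 -0.47 0 0 0 0 1"

```text
clock: 19.7
tcp_pos: [0.4895, -0.0825, 0.0871]
eef_rot: [-0.003, 0.184, 0.983, 0.0]
contact_force: [-6.2, 2.0, 4.9]
finger_gap: 0.0005
```

Call:
apply_moves --pt "0.4 -0.16 0 0 0 0 1" --pt "0.8 -0.31 0 0 0 0 1" --pt "1.2 -0.47 0 0 0 0 1"

```text
clock: 20.08
tcp_pos: [0.4905, -0.0829, 0.0871]
eef_rot: [-0.003, 0.184, 0.983, 0.0]
contact_force: [-7.0, 3.0, 6.5]
finger_gap: 0.0005
```

```bash
python3 -c "
from h import *
st()"
```

```text
t 20.075 tcp [490.5 -82.9  87.1] loc [-105.3    1.2   87.1] Floc [-7.57  0.28  6.49] gap 0.5 toolx [-0.932  0.362  0.006] tooly [ 0.362  0.932 -0.   ] z [-0.006  0.002 -1.   ]
```

Call:
apply_moves --pt "0.4 -0.16 0 0 0 0 1" --pt "0.7 -0.27 0 0 0 0 1"

```text
clock: 20.32
tcp_pos: [0.4907, -0.0829, 0.087]
eef_rot: [-0.004, 0.184, 0.983, 0.0]
contact_force: [-8.9, 2.5, 7.4]
finger_gap: 0.0002
```

```bash
python3 -c "
from h import *
st()"
```

```text
t 20.325 tcp [490.7 -82.9  87. ] loc [-105.1    1.2   87. ] Floc [-9.22 -0.94  7.44] gap 0.2 toolx [-0.932  0.362  0.007] tooly [ 0.362  0.932 -0.   ] z [-0.007  0.002 -1.   ]
```

Call:
apply_moves --pt "0.3 -0.12 0 0 0 0 1" --pt "0.5 -0.2 0 0 0 0 1"

```text
clock: 20.58
tcp_pos: [0.4909, -0.083, 0.087]
eef_rot: [-0.004, 0.184, 0.983, 0.001]
contact_force: [-9.1, 3.1, 8.3]
finger_gap: 0.0004
```

```bash
python3 -c "
from h import *
st()"
```

```text
t 20.575 tcp [490.9 -83.   87. ] loc [-104.9    1.2   87. ] Floc [-9.61 -0.41  8.33] gap 0.4 toolx [-0.932  0.362  0.008] tooly [ 0.362  0.932 -0.   ] z [-0.008  0.003 -1.   ]
```

Call:
apply_moves --pt "0.3 -0.12 0 0 0 0 1" --pt "0.5 -0.2 0 0 0 0 1" --pt "0.5 -0.2 0 0 0 0 1"

```text
clock: 20.95
tcp_pos: [0.491, -0.0831, 0.087]
eef_rot: [-0.004, 0.184, 0.983, 0.001]
contact_force: [-9.9, 4.0, 7.9]
finger_gap: 0.0004
```

```bash
python3 -c "
from h import *
st()"
```

```text
t 20.95 tcp [491.  -83.1  87. ] loc [-104.7    1.2   87. ] Floc [-10.72   0.16   7.89] gap 0.4 toolx [-0.932  0.362  0.009] tooly [ 0.362  0.932 -0.   ] z [-0.008  0.003 -1.   ]
```

Call:
apply_moves --pt "0.3 -0.12 0 0 0 0 1" --pt "0.6 -0.23 0 0 0 0 1" --pt "0.6 -0.23 0 0 0 0 1"

```text
clock: 21.32
tcp_pos: [0.4912, -0.0831, 0.0869]
eef_rot: [-0.005, 0.184, 0.983, 0.001]
contact_force: [-11.2, 3.0, 9.7]
finger_gap: 0.0006
```

```bash
python3 -c "
from h import *
st()"
```

```text
t 21.325 tcp [491.2 -83.1  86.9] loc [-104.6    1.2   86.9] Floc [-11.51  -1.21   9.66] gap 0.6 toolx [-0.932  0.362  0.01 ] tooly [ 0.362  0.932 -0.   ] z [-0.009  0.003 -1.   ]
```

Call:
apply_moves --pt "0.3 -0.12 0 0 0 0 1" --pt "0.6 -0.23 0 0 0 0 1" --pt "0.6 -0.23 0 0 0 0 1"

```text
clock: 21.7
tcp_pos: [0.4914, -0.0831, 0.0869]
eef_rot: [-0.005, 0.184, 0.983, 0.001]
contact_force: [-11.8, 4.3, 10.5]
finger_gap: 0.0006
```

```bash
python3 -c "
from h import *
st()"
```

```text
t 21.7 tcp [491.4 -83.1  86.9] loc [-104.4    1.2   86.9] Floc [-12.56  -0.25  10.53] gap 0.6 toolx [-0.932  0.362  0.011] tooly [ 0.362  0.932 -0.   ] z [-0.01   0.003 -1.   ]
```

Call:
apply_moves --pt "0.3 -0.12 0 0 0 0 1" --pt "0.7 -0.27 0 0 0 0 1" --pt "0.7 -0.27 0 0 0 0 1" --pt "0.7 -0.27 0 0 0 0 1"

```text
clock: 22.2
tcp_pos: [0.4916, -0.0832, 0.0869]
eef_rot: [-0.006, 0.184, 0.983, 0.001]
contact_force: [-13.5, 5.5, 11.8]
finger_gap: 0.0003
```

```bash
python3 -c "
from h import *
st()"
```

```text
t 22.2 tcp [491.6 -83.2  86.9] loc [-104.1    1.2   86.9] Floc [-14.58   0.2   11.78] gap 0.3 toolx [-0.932  0.362  0.012] tooly [ 0.362  0.932 -0.   ] z [-0.011  0.004 -1.   ]
```

Call:
apply_moves --pt "0 0 0 0 0 0 1" --pt "0 0 0 0 0 0 1" --pt "0 0 0 0 0 0 1"

```text
clock: 22.58
tcp_pos: [0.4917, -0.0832, 0.0869]
eef_rot: [-0.006, 0.184, 0.983, 0.001]
contact_force: [-12.7, 4.6, 11.5]
finger_gap: 0.0003
```

```bash
python3 -c "
from h import *
st()"
```

```text
t 22.575 tcp [491.7 -83.2  86.9] loc [-104.1    1.2   86.9] Floc [-13.56  -0.3   11.49] gap 0.3 toolx [-0.932  0.362  0.012] tooly [ 0.362  0.932 -0.001] z [-0.011  0.004 -1.   ]
```

Call:
apply_moves --pt "-1 0.4 0 0 0 0 1" --pt "-3 1.2 0 0 0 0 1" --pt "-7 2.7 0 0 0 0 1" --pt "-20 7.8 0 0 0 0 1" --pt "-28 10.9 0 0 0 0 1" --pt "-28 10.9 0 0 0 0 1" --pt "-28 10.9 40 0 0 0 1" --pt "-28 10.9 90 0 0 0 1" --pt "-60 40 120 0 0 0 1" --pt "-60 80 120 0 0 0 1"

```text
clock: 23.82
tcp_pos: [0.4381, -0.0057, 0.211]
eef_rot: [0.004, 0.186, 0.983, -0.0]
contact_force: [0.9, 0.5, 0.0]
finger_gap: 0.0005
```

Call:
apply_moves --pt "-20 40 0 0 0 0 1" --pt "-40 80 0 0 0 0 1" --pt "-40 100 0 0 0 0 1" --pt "-40 100 0 0 0 0 1" --pt "-40 100 0 0 0 0 1"

```text
clock: 24.45
tcp_pos: [0.397, 0.0942, 0.2076]
eef_rot: [0.0, 0.184, 0.983, -0.0]
contact_force: [-0.1, 0.3, -0.6]
finger_gap: 0.0007
```

```bash
python3 - <<'E'
from h import *
st();k=np.load("pose.npz");O=k["O"]
for n in("top","scene"):
    p=eyes.camera(n);save(p,n+"9");f=world(p,np.ones((480,640),bool));t=np.radians(float(k["yw"]));R=np.array([[np.cos(t),-np.sin(t)],[np.sin(t),np.cos(t)]])
    b=np.c_[(f[:,:2]*1000-O)@R,f[:,2]*1000]
    w=b[(b[:,2]>125)&(abs(b[:,0]-20)<62)&(abs(b[:,1])<35)];tt=b[(b[:,2]>104)&(b[:,2]<118)&(abs(b[:,0]+95)<28)&(abs(b[:,1])<25)]
    print(n,np.percentile(w[w[:,2]>155],[5,50,95],axis=0).round(1).tolist(),np.percentile(tt,[3,97],axis=0).round(1).tolist())
a=cv2.imread("pics/scene9.png")[140:320,200:440];cv2.imwrite("pics/s9c.png",cv2.resize(a,(800,600)))
a=cv2.imread("pics/top9.png")[160:360,260:520];cv2.imwrite("pics/t9c.png",cv2.resize(a,(780,600)))
E
```

```text
t 24.45 tcp [397.   94.2 207.6] loc [-256.6  132.3  207.6] Floc [-0.19  0.2  -0.56] gap 0.7 toolx [-0.932  0.363 -0.001] tooly [ 0.363  0.932 -0.   ] z [ 0.001 -0.001 -1.   ]
top [[-8.0, -8.8, 156.1], [18.8, 0.1, 161.6], [46.8, 9.1, 166.6]] [[-93.6, -13.8, 105.0], [-78.8, 14.1, 113.0]]
scene [[-9.1, -5.8, 156.0], [20.0, 7.0, 161.1], [47.0, 12.8, 165.3]] [[-94.8, -10.8, 105.8], [-80.1, 18.0, 112.4]]
```

View pics/t9c.png

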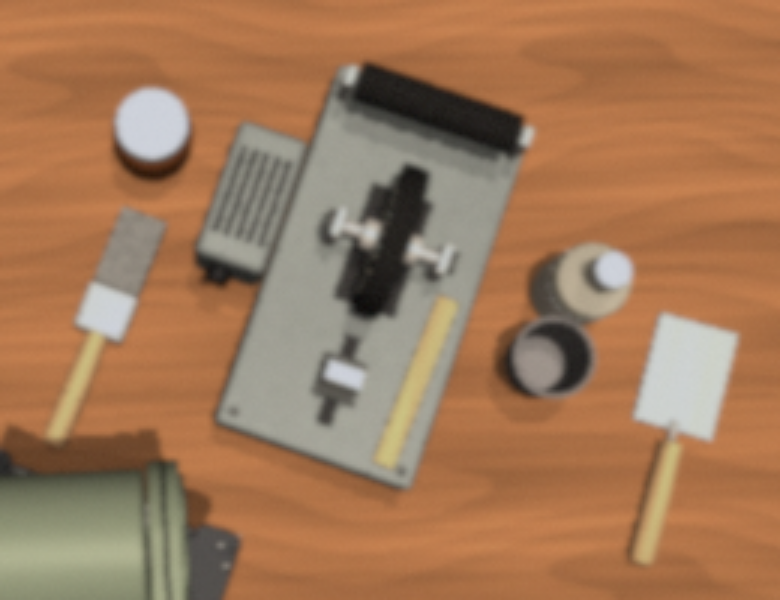

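View pics/s9c.png

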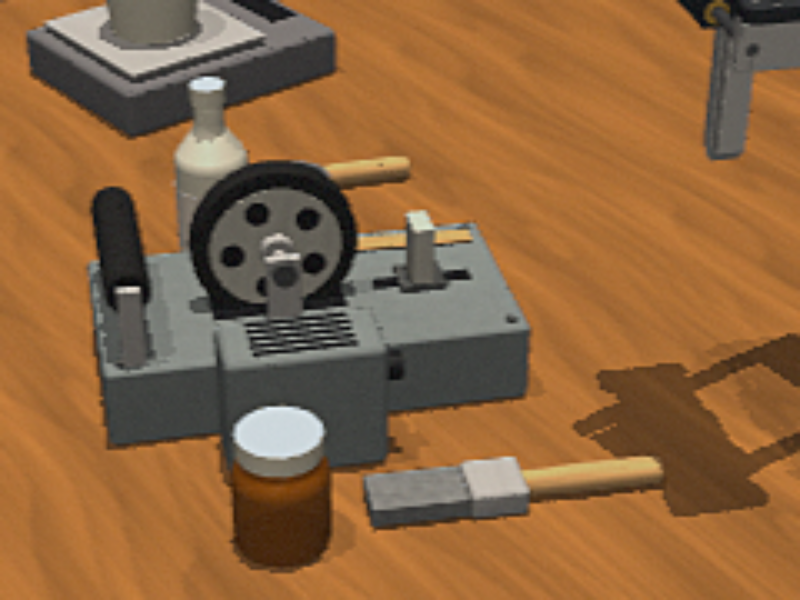

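The tab has advanced about 17 mm, from (338,397) to (345,375) in the top crop. The wheel is upright, the bystanders are where they were, and the arm is clear, so I'm handing in.

```bash
python3 -c "
from station import workorder
print(workorder.job_done())"
```

```text
the job is handed in; nothing more can be done
None
```

The job is done and handed in at about 24.5 s. `job_done()` reports no verdict, so I can't confirm the result.

- **Rocking:** I straddled the wheel with the open fingers and rocked it towards the motor box until it stopped. I then rocked it away until it stopped. Each stop was held for more than 0.5 s at about 7 N at the fingertip, roughly 5 N at the wheel's top.
- **Take-up slide:** With the fingers shut, I pushed the tab towards the wheel. It dragged at about 6–7 N until the push rose at roughly 18 mm of travel. I held it at about 14 N, then backed off.
- **Last checks:**
  - The top camera shows the wheel's top within about 1 mm of upright and the tab about 17 mm forward.
  - By eye, the other things have not moved in either picture.
  - The arm touches nothing, with forces at noise level.
- **Not confirmed:** I couldn't measure the cheek forces directly. That both cheeks bear is inferred from the rise in push and the upright wheel. The scene camera read about 5–7 mm more in y than the top camera, the same as at the start, so I took it as camera error and relied on the top camera and on touch.

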